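Draw the hinge pin and hold the hinge leaf in line for pinning

TASK

On the bench a steel hinge jamb has a sliding pin across the gap between its two knuckles: first slide the pin's upright grip back, away from the knuckles, all the way to its end stop, so that the gap is clear. Then take the hinge leaf with the short barrel out of its stand and lower the barrel between the two knuckles until its hole is in one straight line with theirs, square and central, ready for the pin. Finish while holding the leaf still there in the gripper, hanging free and not resting on or pressing against the jamb, with the pin still drawn; leave the longer-barrelled leaf and everything else on the bench alone.

Things in the scene. Friction and masses are not known exactly. Their poses are not given: they have to be found in the camera images.
- jamb_hole (a point): Where the leaf's hole must come: middle of the gap between the jamb's two fixed knuckles, on the line of their holes, 55 mm above the bench. y runs along the hinge line towards the pin slide, z up, x level across. Each knuckle is a 28 mm steel tube, 10 mm hole, from 18 to 40 mm either side of this point along y (gap 36 mm); its top is 69 mm above the bench.
- jamb: The steel hinge jamb, fixed to the bench; origin 55 mm below jamb_hole, same axes. Base plate 80 mm (x), 10 mm thick, from 50 mm on the -y side to 160 mm on the +y side of the origin. Open space under the gap down to the base plate.
- pin_slide (a joint): How far the pin slide is drawn, m: starts between 0 and 0.012 (pin across the gap), grows along the jamb's +y, 0.060 at the end stop (gap clear). Stays where left; friction about 2.5 N. The pin is 8 mm thick with a round nose.
- pin_grip (a point): Middle of the slide's upright black grip, 92 mm above the bench: 16 mm (x) by 22 mm (y), from 68 to 110 mm above the bench, on an aluminium carriage 32 by 24 mm whose top is 68 mm up. On the hinge line, 75 mm plus the joint value from jamb_hole along the jamb's +y. Axes as the jamb's.
- leaf_plate (a point): Plate centre of the hinge leaf with the SHORT barrel (the one to use), upright in a grey stand, barrel down: steel plate 10 mm thick (x), 56 mm wide (y), 60 mm tall (z), centred here, 75 mm above the bench at the start. Grasp across its thickness from above. Loose, 0.15 to 0.31 kg, same front and back. Axes: x across the plate, y along the barrel, z up.
- leaf_hole (a point): Centre of the leaf's barrel and its 14 mm hole, 50 mm straight below leaf_plate, same axes. Barrel 28 mm across, 30 mm long along y (3 mm to spare each side in the gap). With the holes in line the plate's lower edges are 6 mm above the fixed knuckles. At the start 25 mm above the bench; the stand's walls hold the lower 12 mm of the barrel, so lift straight up.
- leaf: The short-barrelled leaf as a whole; origin under the barrel, 64 mm below leaf_plate, same axes.
- wide_plate (a point): Bystander: plate centre of the other hinge leaf, alike but with a barrel 54 mm long, standing in a like stand; which of the two stands where varies.
- tape: Bystander: grey tape roll 110 mm across, 48 mm high, lying flat; origin under its centre.
- loose_plug: Bystander: spark plug, 23 mm wide and 52 mm tall, standing on the bench; origin under its centre.
- socket: Bystander: steel socket 26 mm wide, 34 mm tall, standing; origin under its centre.
- driver: Bystander: screwdriver 170 mm long lying on the bench.
- wrench: Bystander: wrench 160 mm long lying on the bench.
Not all that is in view belongs to the job. What is shaped like the jamb but brown or yellow is not meant.

How it is judged:
On the way, in this order (a step that is already met when the one before it is completed fails the run):
1. the pin slide is at its end stop (within 3 mm) (value of joint pin_slide above 0.057 m), for 0.2 s.
2. the short-barrelled leaf is lifted out of its stand (distance of leaf_hole from where it was at the start of the episode above 0.03 m and contact force between the fingers and leaf above 2 N), for 0.2 s.
At the end, for the whole second after the job is handed in: Leaf gripped (over 2 N), upright within 0.2 rad, under 20 mm/s; its hole within 3.5 mm of the knuckles' line across and in height, 5 mm along it, 0.12 rad in direction; under 6 N on the jamb; pin slide within 4 mm of its end stop (value of joint pin_slide above 0.056 m and x of leaf_hole in the frame of jamb_hole between -0.0035 and 0.0035 m and z of leaf_hole in the frame of jamb_hole between -0.0035 and 0.0035 m and y of leaf_hole in the frame of jamb_hole between -0.005 and 0.005 m and angle between the y axis of leaf_hole and the y axis of jamb_hole, either way round below 0.12 rad and angle between leaf_hole's own z axis and vertical below 0.2 rad and contact force between the fingers and leaf above 2 N and contact force between leaf and jamb below 6 N and linear speed of leaf below 0.02 m/s); the arm keeps its last pose, push and grip.
It fails at once if the longer-barrelled leaf is moved by over 15 mm (distance of wide_plate from where it was at the start of the episode above 0.015 m).
It fails at once if another thing on the bench is moved by over 20 mm (distance of any of tape, loose_plug, socket, driver, wrench from where it was at the start of the episode above 0.02 m).
It also fails if it takes over 58 s, if anything falls off the work surface, if the arm or the gripper's body presses on something with over 40 N, if the wrist force passes 120 N, or if a joint passes its speed limit or range.

ROBOT

A 6-joint arm with a two-finger parallel gripper is mounted at the origin on the work surface. World frame = base frame: x ahead of the robot, y to its left, z up, the work surface at z = 0. Lengths are in m, angles in rad, forces in N, time in s.
With the tool pointing down it reaches from about 0.275 to 0.85 m from the base axis. Payload 19 kg.
Tool frame: the origin (TCP) lies on the centre line of the jaws, within the pads' length; the fingertips stand 22 mm ahead of it and the grasp point (between the pads) lies 3 mm ahead of it (robot.tip_reach is the distance from the TCP to the fingertips, in m); z points along the fingers, y is the line along which they close (so a half turn about z gives the same grasp; the last joint's range is limited). The gripper opens to 85 mm and grips with 20 to 120 N. Pads are 22 mm wide; open, the fingers measure 114 mm over their backs; the gripper's body (76 mm by 85 mm) begins 54 mm behind the grasp point. The pads swing forward as they close: fully open they stand 13 mm farther back than shut.
Start: joints at [-0.134, 0.15, 1.437, -0, 1.554, -0.134], TCP at [0.575, -0, 0.253] pointing down, gripper open.
Joint ranges: [-2.8, 2.8], [-0.68, 2.1], [0.12, 2.68], [-1.39, 4.53], [0.16, 2.79], [-2.81, 2.81]. Speed limits (rad/s): [1.89, 1.89, 2.22, 3.01, 3.01, 3.01].

INTERFACE

Orientations are given as a unit quaternion [w, x, y, z].
In Python, from bench import robot, cams gives the robot as it stands.
- The arm moves only by the tool move_arm, never from a script. Its argument "moves" is one flat list of numbers, 5 for each row, row after row: the shift along the tool's x, y, z in m, then the turn about the tool's z in rad, then the closure, from -1 (fully open) to 1 (shut). A call has 1 to 8 rows; each row is the pose to reach, as a shift and turn from the pose commanded when the call began, along the tool's axes at that moment; what a row does not reach only later rows make up. A row lasts 1/10 s, in which the tool goes at most 50 mm and 8.59 degrees, less where a joint would pass 70% of its speed; a pose out of reach is approached as far as the arm can. A call with a gripper value outside its range is refused whole. The fingers move at their own pace and stop on an object; "newtons" is the grip in N (left out, the last holds). Time passes only in rows, so rows that repeat a pose let the fingers close. It gives the time, the measured TCP pose, the force, the opening and the grip force at its end, in the units of the state.
- robot.read_state(): the state, without advancing time (a new reading comes with each control period).
- cams.read_camera(name): name is "scene" or "side" or "wrist"; returns a dict with "color" (480x640x3 uint8, red, green, blue), "fx", "fy", "cx", "cy" (pixels), "k1" (the pictures are not rectified: a ray, as slopes to the right and down, at radius r is drawn at 1 + k1 r^2 times it, then the intrinsics apply), "cam_to_world" (4x4, takes a point from camera to world coordinates); the wrist camera has in their place "tool_from_camera" (4x4, takes a point from camera to tool coordinates, whose origin is the TCP and whose axes are the flange's). Camera axes: x right, y up, looking along -z (the intrinsics and any distortion apply to the point x, -y, -z); pixel columns grow to the right and rows downward; lengths in m; the calibration is good to about 2 mm. A picture is of the moment at which its call begins: read the wrist's pose just before it. There is no depth.
- robot.sign_off(): hands the job in; it is judged then, once.
The state is a dict: "t": time; "qpos": joint angles; "qd": joint speeds; "joint_torque": joint torques, N m; "tool_pos": TCP position; "tool_rot": TCP orientation; "wrist_force": force on the tool from outside, world axes, zero at the start; "wrist_torque": the same for the moment, N m; "finger_gap": finger opening in m; "finger_force": force on a finger pad.
Only numpy, scipy, OpenCV 4.12 (cv2) and the standard library are available. Lean on these libraries where they do the work, as an engineer would, in place of code of your own. Each camera call takes 0.05 s, during which the arm holds its last target. There are 200 camera calls.

## Working session

There is one attempt and no reset: what is moved stays moved. The work goes in short steps, Python scripts to look and compute and a tool call to move; the robot and the scene stay as the last step left them, time stands still between calls to the robot, and variables do not carry over. Pictures are saved under pics/ and viewed, at most 10 in all, crops included, and the job is handed in when it is done.

Besides the shell and the picture viewer there is one more tool, called after ">>>" as name(argument=value, ...), one argument or row to a line, values as JSON. move_arm: Moves the arm, as the interface text tells. Its arguments: {"type":"object","properties":{"moves":{"type":"array"},"newtons":{"type":"number"}},"required":["moves"]}

```bash
ls; mkdir -p pics; cat > h.py <<'E'
import numpy as np, cv2
from bench import robot, cams
from scipy.spatial.transform import Rotation as R
def Rm(q): return R.from_quat([q[1],q[2],q[3],q[0]]).as_matrix()
def cam(name):
    s=robot.read_state(); c=cams.read_camera(name)
    if 'cam_to_world' in c: T=np.array(c['cam_to_world'])
    else:
        W=np.eye(4); W[:3,:3]=Rm(s['tool_rot']); W[:3,3]=s['tool_pos']; T=W@np.array(c['tool_from_camera'])
    c['T']=T; return c
def _KD(c): return np.array([[c['fx'],0,c['cx']],[0,c['fy'],c['cy']],[0,0,1.]]),np.array([c['k1'],0,0,0.])
def ray(c,uv):
    # distorted = slope*(1+k1 r^2)
    K,D=_KD(c); p=cv2.undistortPoints(np.array([[uv]],float),K,D).ravel()
    d=c['T'][:3,:3]@np.array([p[0],-p[1],-1.]); return c['T'][:3,3],d/np.linalg.norm(d)
def onz(c,uv,z):
    o,d=ray(c,uv); return o+d*(z-o[2])/d[2]
def proj(c,P):
    K,D=_KD(c); q=np.linalg.inv(c['T'])@np.append(P,1); q=q[:3]*[1,-1,-1]
    return cv2.projectPoints(q.reshape(1,3),np.zeros(3),np.zeros(3),K,D)[0].ravel()
def tri(*cu):
    A=np.zeros((3,3));b=np.zeros(3)
    for c,uv in cu:
        o,d=ray(c,uv);M=np.eye(3)-np.outer(d,d);A+=M;b+=M@o
    return np.linalg.solve(A,b)
def save(n,img): cv2.imwrite('pics/'+n,cv2.cvtColor(img,cv2.COLOR_RGB2BGR))
E
python3 - <<'E'
from h import *
import pickle
for n in ['scene','side','wrist']:
    c=cam(n); save(n+'0.png',c['color']); pickle.dump(c,open(n+'0.pkl','wb')); print(n,c['T'].round(3).tolist(),c['fx'],c['k1'])
print(robot.read_state())
E
```

```text
pics
scene [[-0.252, -0.749, 0.613, 1.29], [0.968, -0.203, 0.15, 0.203], [0.012, 0.631, 0.776, 0.986], [0.0, 0.0, 0.0, 1.0]] 499.1670282622961 -0.03232020867764833
side [[0.96, 0.165, -0.226, 0.283], [-0.28, 0.543, -0.792, -0.858], [-0.008, 0.824, 0.567, 0.696], [0.0, 0.0, 0.0, 1.0]] 571.4756137536509 -0.11018846062659934
wrist [[1.0, -0.0, 0.001, 0.575], [0.0, 0.95, 0.312, 0.08], [-0.001, -0.312, 0.95, 0.373], [0.0, 0.0, 0.0, 1.0]] 336.6627825161443 -0.04182884538746944
{'t': 0.15, 'qpos': array([-1.33973025e-01,  1.50902338e-01,  1.43783143e+00, -3.38858144e-05,
        1.55381104e+00, -1.34013048e-01]), 'qd': array([ 0.00037372, -0.00164138, -0.00264307,  0.00020648,  0.0011319 ,
        0.00105327]), 'joint_torque': array([ 2.28272773e-03, -7.13383126e+01, -5.71041870e+01, -3.10331814e-05,
        7.20541226e-03, -6.05664604e-05]), 'tool_pos': array([5.74841680e-01, 6.77667082e-06, 2.52822473e-01]), 'tool_rot': array([-3.68318101e-04,  7.07092341e-01,  7.07121060e-01, -3.02116887e-04]), 'wrist_force': array([ 0.41990423, -0.41402566,  0.36605853]), 'wrist_torque': array([-0.00900263, -0.02497741, -0.00501963]), 'finger_force': 0.0, 'finger_gap': 0.08532490649657502}
```

View pics/scene0.png

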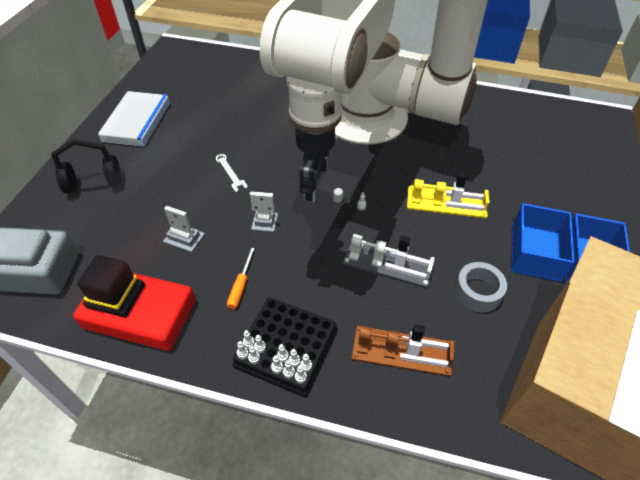

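View pics/side0.png

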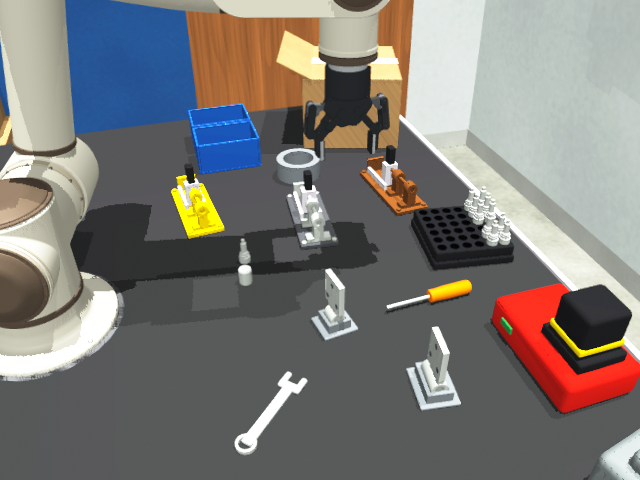

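Candidates: the jamb is the grey one at scene (390,258), not the yellow (448,195) or brown (403,348) ones. The leaf is either scene (263,208) or (181,228), so I'm checking barrel lengths close up.

```bash
python3 - <<'E'
from h import *
import pickle
S=pickle.load(open('scene0.pkl','rb'));D=pickle.load(open('side0.pkl','rb'))
def crop(c,x,y,w=66,h=50): return cv2.resize(c['color'][y-h:y+h,x-w:x+w],(400,300),interpolation=cv2.INTER_CUBIC)
save('crop1.png',np.vstack([np.hstack([crop(D,335,305),crop(D,435,370)]),np.hstack([crop(S,220,215),crop(S,390,255)])]))
for n,a,b in [('A',(263,208),(335,300)),('B',(178,222),(437,357)),('grip',(403,243),(308,180))]: print(n,tri((S,a),(D,b)).round(3))
E
```

```text
A [ 0.505 -0.158  0.055]
B [ 0.61  -0.338  0.064]
grip [0.554 0.201 0.089]
```

View pics/crop1.png

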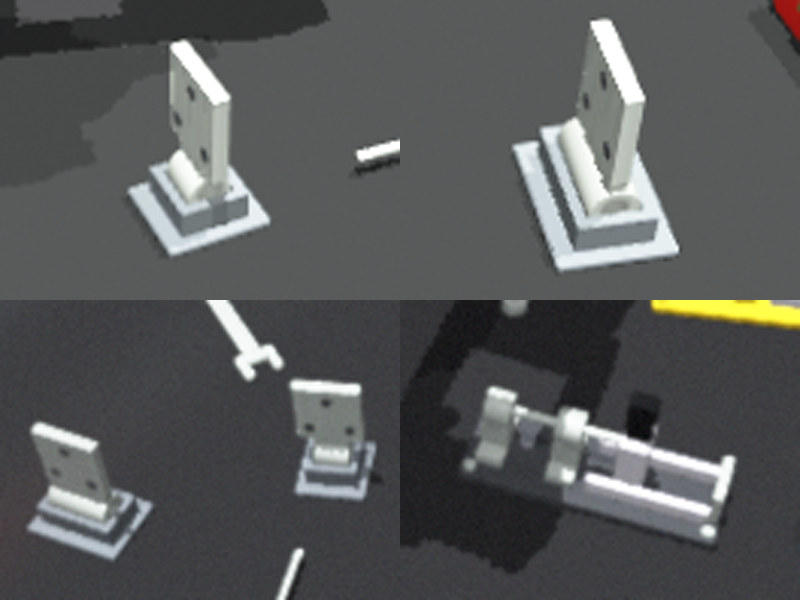

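Side crop: the leaf at side (335,305), scene (263,208), has the short barrel, while the one at side (435,370), scene (181,228), has the long barrel that is as wide as its plate. The grey jamb is at scene (390,255), knuckles to the left (-y) and black grip at (403,243). Next I move the wrist camera over the jamb.

>>> move_arm(
  moves=[0.05,0,0,0,-1,0.1,0,0,0,-1,0.15,0,0,0,-1,0.17,-0.01,0,0,-1,0.17,-0.01,0,0,-1,0.17,-0.01,0,0,-1],
)

```text
t: 0.75
tool_pos: [0.5649, 0.1701, 0.2531]
tool_rot: [-0.0, 0.707, 0.707, -0.0]
wrist_force: [0.2, -0.5, -0.3]
finger_gap: 0.0853
finger_force: 0.0
```

```bash
python3 - <<'E'
from h import *
import pickle
c=cam('wrist');save('w1.png',c['color']);pickle.dump(c,open('w1.pkl','wb'));print(robot.read_state()['tool_pos'])
E
```

```text
[0.56509911 0.16945002 0.25316002]
```

View pics/w1.png

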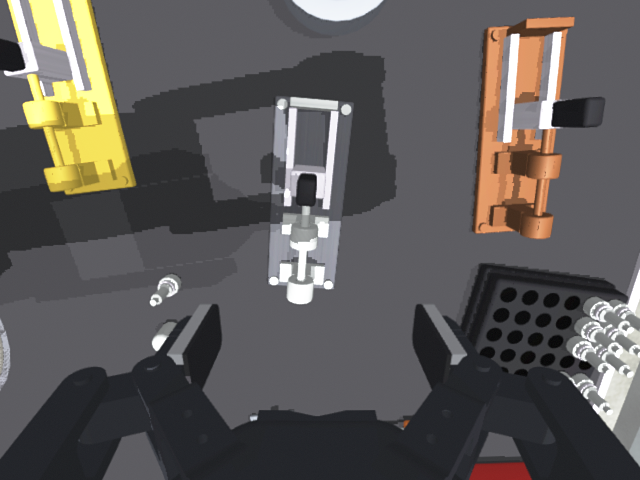

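The wrist picture shows the grey jamb: base corners about (276,98), (353,100), (269,285), (334,289), knuckles (303,238) and (300,290), grip top (307,180). The brown and yellow decoys stand clear on either side.

```bash
python3 - <<'E'
from h import *
import pickle
c=pickle.load(open('w1.pkl','rb'))
for n,u in [('TL',(276,98)),('TR',(353,100)),('BL',(269,285)),('BR',(334,289)),('sTL',(282,104)),('sTR',(347,109)),('sBL',(274,281)),('sBR',(328,285))]: print(n,onz(c,u,.01).round(4))
save('w1c.png',cv2.resize(c['color'][85:310,250:370],None,fx=2.6,fy=2.6,interpolation=cv2.INTER_CUBIC))
E
```

```text
TL [0.5243 0.2812 0.01  ]
TR [0.6017 0.2794 0.01  ]
BL [0.5087 0.075  0.01  ]
BR [0.5861 0.0699 0.01  ]
sTL [0.5302 0.2756 0.01  ]
sTR [0.5959 0.2709 0.01  ]
sBL [0.5149 0.0803 0.01  ]
sBR [0.5789 0.0752 0.01  ]
```

View pics/w1c.png

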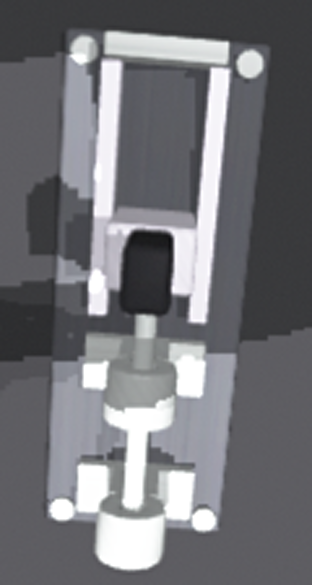

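>>> move_arm(
  moves=[0.02,-0.005,0.03,0.08,-1,0.03,-0.008,0.075,0.08,-1,0.03,-0.008,0.12,0.08,-1,0.03,-0.008,0.153,0.08,-1,0.03,-0.008,0.153,0.08,1,0.03,-0.008,0.153,0.08,1,0.03,-0.008,0.153,0.08,1,0.03,-0.008,0.153,0.08,1],
  newtons=40,
)

```text
t: 1.6
tool_pos: [0.5579, 0.1999, 0.1024]
tool_rot: [0.001, 0.735, 0.678, 0.001]
wrist_force: [0.6, 0.3, 1.2]
finger_gap: 0.0283
finger_force: 0.0
```

>>> move_arm(
  moves=[0,0,0,0,1,0,0,0,0,1,0,0,0,0,1,0,0,0,0,1],
)

```text
t: 2.0
tool_pos: [0.5562, 0.2002, 0.102]
tool_rot: [-0.0, 0.735, 0.678, -0.0]
wrist_force: [-16.5, -0.9, 16.9]
finger_gap: 0.0156
finger_force: 40.5
```

>>> move_arm(
  moves=[0,-0.002,0,0,1,0.015,-0.002,0,0,1,0.03,-0.002,0,0,1,0.045,-0.002,0,0,1,0.045,-0.002,0,0,1],
)

```text
t: 2.5
tool_pos: [0.5597, 0.2466, 0.102]
tool_rot: [0.001, 0.734, 0.679, 0.002]
wrist_force: [5.0, 2.0, 7.2]
finger_gap: 0.0154
finger_force: 40.7
```

>>> move_arm(
  moves=[0.005,0,0,0,1,0.01,0,0,0,1,0.013,0,0,0,1,0.013,0,0,0,1],
)

```text
t: 2.9
tool_pos: [0.5604, 0.2545, 0.1019]
tool_rot: [0.003, 0.735, 0.678, -0.002]
wrist_force: [-3.6, -36.1, 15.6]
finger_gap: 0.0154
finger_force: 42.6
```

>>> move_arm(
  moves=[-0.003,0,0,0,1,-0.003,0,0,0,1,-0.003,0,0,0,-1,-0.003,0,0,0,-1,-0.003,0,0,0,-1,-0.003,0,-0.05,0,-1,-0.003,0,-0.1,0,-1,-0.003,0,-0.15,0,-1],
)

```text
t: 3.7
tool_pos: [0.5589, 0.255, 0.2521]
tool_rot: [-0.0, 0.735, 0.678, -0.0]
wrist_force: [0.9, -0.2, 0.7]
finger_gap: 0.0854
finger_force: 0.0
```

>>> move_arm(
  moves=[-0.04,0,-0.02,0,-1,-0.06,0,-0.02,0,-1,-0.06,0,-0.02,0,-1,-0.06,0,-0.02,0,-1],
)

```text
t: 4.1
tool_pos: [0.5545, 0.1952, 0.2702]
tool_rot: [-0.0, 0.735, 0.678, 0.0]
wrist_force: [1.1, 0.1, 0.1]
finger_gap: 0.0857
finger_force: 0.0
```

```bash
python3 - <<'E'
from h import *
import pickle
c=cam('wrist');pickle.dump(c,open('w2.pkl','wb'));print(robot.read_state()['tool_pos'])
S=cam('scene');D=cam('side');pickle.dump(S,open('s2.pkl','wb'));pickle.dump(D,open('d2.pkl','wb'))
def cr(i,x0,x1,y0,y1): return cv2.resize(i['color'][y0:y1,x0:x1],(400,600),interpolation=cv2.INTER_CUBIC)
save('w2c.png',np.hstack([cr(c,240,400,100,340),cr(D,270,350,160,280)]))
E
```

```text
[0.55449655 0.19558042 0.26998775]
```

View pics/w2c.png

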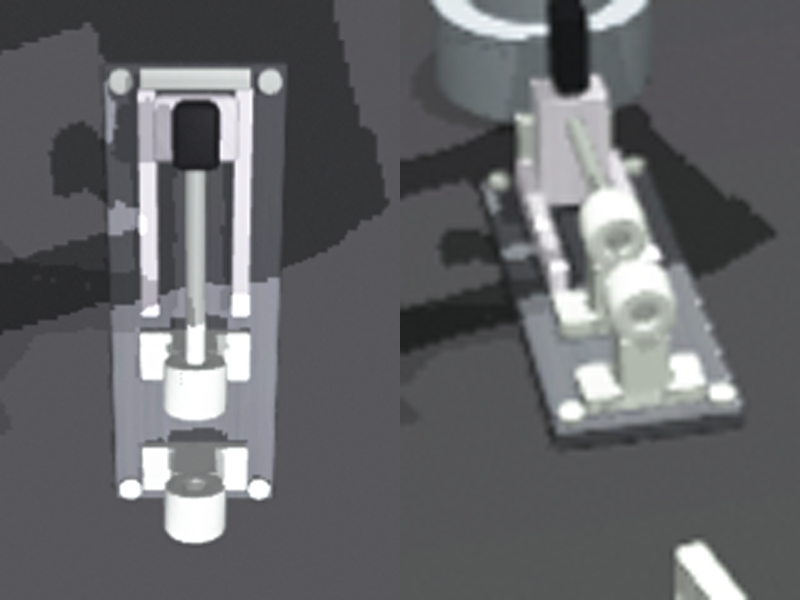

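The picture shows the pin fully drawn, its carriage against the end bar and the gap clear at crop (195,430). Bolts are at crop (120,81), (270,81), (130,489), (259,489). Now I compute the hole and measure the leaf from the wrist0 picture.

```bash
python3 - <<'E'
from h import *
import pickle
c=pickle.load(open('w2.pkl','rb'))
f=lambda u,v:(240+u/2.5,100+v/2.5)
B=[onz(c,f(*p),.012)[:2] for p in [(120,81),(270,81),(130,489),(259,489)]]
print(np.round(B,4)); yj=(B[0]+B[1]-B[2]-B[3]);yj/=np.linalg.norm(yj);xj=np.array([yj[1],-yj[0]])
xb=B[1]+B[3]-B[0]-B[2];print('yj',yj,'angle',np.arctan2(yj[0],yj[1]),np.arctan2(-xb[1],xb[0]))
o=np.mean(B,0)-.055*yj; print('origin',o)
for n,u,z in [('k+18',(195,418),.069),('k-18',(194.5,497),.069),('k-40',(194.5,542),.069),('k+40',(195,387),.069),('axU',(194.7,395),.055),('axL',(194.5,515),.055)]:
    p=onz(c,f(*u),z)[:2]-o; print(n,round(p@xj*1e3,1),round(p@yj*1e3,1))
w=pickle.load(open('wrist0.pkl','rb')); uv=proj(w,np.array([.505,-.158,.075])); print(uv)
x,y=map(int,uv); im=w['color'][max(0,y-90):y+90,x-120:x+120]; print(x-120,max(0,y-90))
save('w0c.png',cv2.resize(im,None,fx=3.3,fy=3.3,interpolation=cv2.INTER_CUBIC))
S=pickle.load(open('scene0.pkl','rb'));D=pickle.load(open('side0.pkl','rb'))
print('topcorners scene->world')
E
```

```text
[[0.5306 0.2754]
 [0.5948 0.2703]
 [0.5148 0.0814]
 [0.5792 0.0761]]
yj [0.08048934 0.99675547] angle 0.0805765058907029 0.08058766233804164
origin [0.5504193  0.12097405]
k+18 -0.1 19.9
k-18 -0.2 -16.5
k-40 -0.2 -38.4
k+40 -0.1 33.6
axU -0.1 24.7
axL -0.2 -33.0
[251.07510188 365.19040019]
131 275
topcorners scene->world
```

>>> move_arm(
  moves=[-0.05,0,0,0,-1,-0.1,0,0,0,-1,-0.15,0,0,0,-1,-0.2,-0.02,0,0,-1,-0.25,-0.04,0,0,-1,-0.29,-0.04,0,0,-1,-0.29,-0.04,0,0,-1,-0.29,-0.04,0,0,-1],
)

```text
t: 5.05
tool_pos: [0.4916, -0.0911, 0.2701]
tool_rot: [-0.0, 0.735, 0.678, -0.0]
wrist_force: [0.2, 0.5, -0.9]
finger_gap: 0.0857
finger_force: 0.0
```

```bash
python3 - <<'E'
from h import *
import pickle
w=cam('wrist');pickle.dump(w,open('w3.pkl','wb'));print(robot.read_state()['tool_pos'],robot.read_state()['tool_rot'])
uv=proj(w,np.array([.505,-.158,.075])); print(uv)
x,y=map(int,uv); y0=min(max(0,y-90),300);x0=x-120; print(x0,y0)
save('w3c.png',cv2.resize(w['color'][y0:y0+180,x0:x0+240],None,fx=3.3,fy=3.3,interpolation=cv2.INTER_CUBIC))
E
```

```text
[ 0.49178091 -0.09026315  0.27007895] [-3.09146762e-04  7.34856894e-01  6.78222123e-01  2.07855313e-05]
[334.64313356 279.64159834]
214 189
```

View pics/w3c.png

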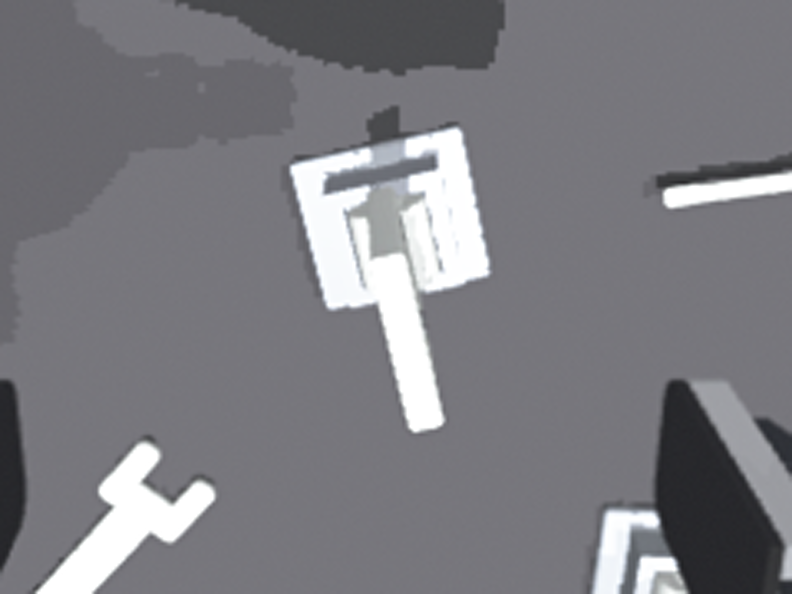

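Crop shows the short leaf's plate top as a white strip with corners (370,260), (403,255), (410,431), (444,425). The stand is above it, the wrench is at lower left, and the other leaf's stand is at lower right, partly behind the finger.

```bash
cat > m.py <<'E'
from h import *
import pickle
w=pickle.load(open('w3.pkl','rb'))
m=(w['color'].min(2)>235).astype(np.uint8)
m[:, :]=m
f=lambda u,v:(214+u/3.3,189+v/3.3)
P=[onz(w,f(*p),.105)[:2] for p in [(370,260),(403,255),(410,431),(444,425)]]
print(np.round(P,4)); c=np.mean(P,0); d=P[0]+P[1]-P[2]-P[3]; L=np.linalg.norm(d)/2; a=np.arctan2(d[0],d[1])
print('center',c,'len',L,'y-angle from world y (toward +x)',a)
# stand outline centre, check at z~0.004
st=[(290,165),(460,127),(489,272),(330,309)]
print('stand',np.mean([onz(w,f(*p),.005)[:2] for p in st],0))
S=pickle.load(open('s2.pkl','rb'));D=pickle.load(open('d2.pkl','rb'))
s=robot.read_state();tp=s['tool_pos'];Rt=Rm(s['tool_rot'])
d=Rt.T@(np.append(c,.075+.012)-tp);print('tool shift',d, 'tool x ang',np.arctan2(Rt[0,0],Rt[1,0]))
W=np.array([.61,-.338]);print('wide dist',W-c)
E
python3 m.py
```

```text
[[ 0.4974 -0.1315]
 [ 0.5066 -0.1308]
 [ 0.5051 -0.1867]
 [ 0.5152 -0.1855]]
center [ 0.50606303 -0.15861652] len 0.055493111734731974 y-angle from world y (toward +x) -0.14798514303379454
stand [ 0.50634719 -0.15834628]
tool shift [-0.06707349  0.01978461  0.18304037] tool x ang 0.08011518463446021
wide dist [ 0.10393697 -0.17938348]
```

>>> move_arm(
  moves=[-0.03,0.01,0.01,-0.12,-1,-0.067,0.02,0.04,-0.228,-1,-0.067,0.02,0.08,-0.228,-1,-0.067,0.02,0.12,-0.228,-1,-0.067,0.02,0.155,-0.228,-1,-0.067,0.02,0.183,-0.228,-1,-0.067,0.02,0.183,-0.228,-1],
  newtons=60,
)

```text
t: 5.8
tool_pos: [0.505, -0.1568, 0.0837]
tool_rot: [-0.003, 0.652, 0.758, -0.001]
wrist_force: [0.9, -0.3, 1.3]
finger_gap: 0.0854
finger_force: 0.0
```

>>> move_arm(
  moves=[0,0,0,0,1,0,0,0,0,1,0,0,0,0,1,0,0,0,0,1,0,0,0,0,1,0,0,0,0,1,0,0,0,0,1,0,0,0,0,1],
)

```text
t: 6.6
tool_pos: [0.5063, -0.1592, 0.0879]
tool_rot: [0.0, 0.653, 0.757, 0.0]
wrist_force: [-1.3, 0.5, 7.0]
finger_gap: 0.0093
finger_force: 58.5
```

>>> move_arm(
  moves=[0,0,-0.015,0,1,0,0,-0.03,0,1,0,0,-0.06,0,1,0,0,-0.1,0,1,0,0,-0.14,0,1,0,0,-0.14,0,1,0,0,-0.14,0,1],
)

```text
t: 7.3
tool_pos: [0.5061, -0.1591, 0.2274]
tool_rot: [0.0, 0.653, 0.757, 0.0]
wrist_force: [0.2, 0.4, -4.1]
finger_gap: 0.0089
finger_force: 58.8
```

```bash
python3 - <<'E'
from h import *
import pickle
s=robot.read_state();print(s['tool_pos'],s['wrist_force'],s['finger_force'],s['qpos'])
Rt=Rm(s['tool_rot']);yj=np.array([.0805,.9968]);o=np.array([.5503,.1222])
tgt=np.append(o,.20);print('shift',Rt.T@(tgt-s['tool_pos']),'turn',np.arctan2(.0805,.9968)-np.arctan2(Rt[0,0],Rt[1,0]))
E
```

```text
[ 0.50614184 -0.15914851  0.22740813] [ 0.2056852   0.41262905 -4.11590602] 58.84843289852142 [-4.49914880e-01  6.76278669e-02  1.58115593e+00  1.58694752e-05
  1.49201496e+00 -5.97792198e-01]
shift [0.27178365 0.08511127 0.02734686] turn 0.22845947503205463
```

>>> move_arm(
  moves=[0.03,0.01,0,0.03,1,0.07,0.022,0,0.07,1,0.11,0.034,0,0.11,1,0.15,0.047,0,0.15,1,0.19,0.06,0,0.19,1,0.23,0.072,0,0.228,1,0.26,0.081,0,0.228,1,0.272,0.085,0,0.228,1],
)

```text
t: 8.1
tool_pos: [0.5495, 0.125, 0.2251]
tool_rot: [-0.001, 0.734, 0.679, -0.001]
wrist_force: [-0.7, -0.9, -3.1]
finger_gap: 0.0091
finger_force: 58.8
```

>>> move_arm(
  moves=[0,0,0,0,1,0,0,0,0,1,0,0,0.02,0,1,0,0,0.02,0,1,0,0,0.02,0,1],
)

```text
t: 8.6
tool_pos: [0.5499, 0.1215, 0.2072]
tool_rot: [-0.0, 0.735, 0.678, -0.0]
wrist_force: [0.2, 0.1, -1.4]
finger_gap: 0.0095
finger_force: 58.7
```

```bash
python3 - <<'E'
from h import *
import pickle
s=robot.read_state();print(s['tool_pos'],s['tool_rot'])
S=cam('scene');D=cam('side');W=cam('wrist')
for n,c in zip('SDW',(S,D,W)): pickle.dump(c,open(n+'4.pkl','wb'))
x,y=proj(S,[.55,.12,.1]).astype(int);print(x,y);a=cv2.resize(S['color'][y-75:y+75,x-50:x+50],(400,600),interpolation=cv2.INTER_CUBIC);print('S off',x-50,y-75)
x,y=proj(D,[.55,.12,.1]).astype(int);b=cv2.resize(D['color'][y-75:y+75,x-50:x+50],(400,600),interpolation=cv2.INTER_CUBIC);print('D off',x-50,y-75)
save('p4.png',np.hstack([a,b]));save('w4.png',W['color'])
E
```

```text
[0.54992168 0.12148092 0.2072465 ] [-2.72412332e-04  7.35228675e-01  6.77818955e-01 -4.29452092e-04]
369 231
S off 319 156
D off 265 118
```

View pics/p4.png

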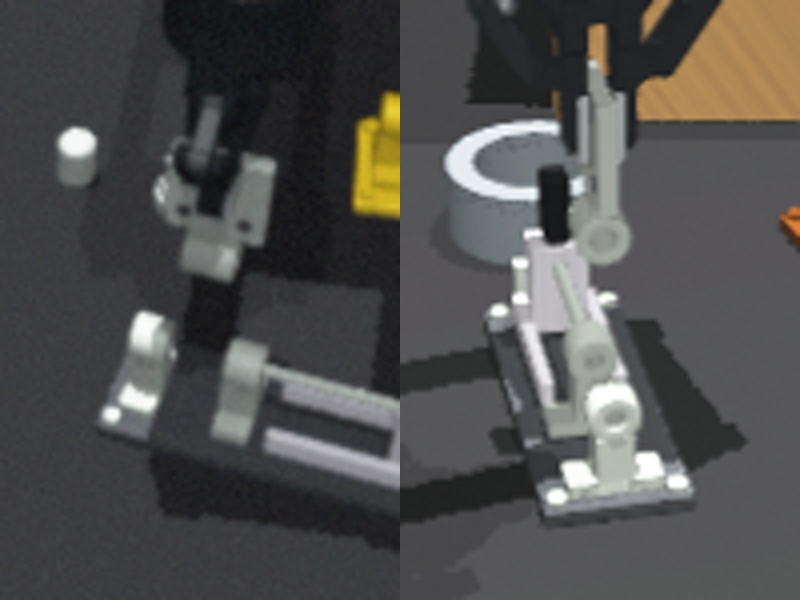

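Left crop (scene) shows the short barrel at (210,258) above the gap between knuckles at (150,345) and (240,385). Right crop (side) shows the barrel's hole at (605,238) and the near knuckle's hole at (613,415). Next I compare both with their predicted pixels.

```bash
python3 - <<'E'
from h import *
import pickle
S=pickle.load(open('S4.pkl','rb'));D=pickle.load(open('D4.pkl','rb'))
yj=np.array([.0805,.9968,0]);xj=np.array([.9968,-.0805,0]);z=np.array([0,0,1.])
o=np.array([.5503,.1222,.055]);l=np.array([.5499,.1215,.2072-.0629])
so=np.array([319,156]);do=np.array([265,118])
D_=lambda P:((proj(D,P)-do)*4+[400,0]).round(1); S_=lambda P:((proj(S,P)-so)*4).round(1)
print('D leaf -y face ctr',D_(l-.015*yj),'seen 605,238');print('D knuckle -y face',D_(o-.04*yj),'seen 613,415')
print('D far knuckle -y face',D_(o+.018*yj))
for d in (-.015,.015): print('S barrel end, +x edge, bottom, ctr',S_(l+d*yj+.014*xj),S_(l+d*yj-.014*z),S_(l+d*yj))
for d in (-.04,-.018,.018,.04): print('S knuckle',d,'top',S_(o+d*yj+.014*z),'+x',S_(o+d*yj+.014*xj))
print('leaf plate top corners S', [S_(l+.08*z+d*yj) for d in (-.028,.028)],'bottom',[S_(l+.02*z+.005*xj+d*yj) for d in (-.028,.028)])
J=lambda c,P,v:np.round((proj(c,P+.001*v)-proj(c,P))*4,2)
print('px/mm D x,y,z',J(D,o,xj),J(D,o,yj),J(D,o,z),'S',J(S,o,xj),J(S,o,yj),J(S,o,z))
# crops x8
b=cv2.resize(D['color'][158:238,285:345],(450,600),interpolation=cv2.INTER_CUBIC)
a=cv2.resize(S['color'][190:280,340:390],(333,600),interpolation=cv2.INTER_CUBIC)
save('p5.png',np.hstack([b,a]))
E
```

```text
D leaf -y face ctr [607.1 239. ] seen 605,238
D knuckle -y face [619.2 414.9] seen 613,415
D far knuckle -y face [597.5 356.4]
S barrel end, +x edge, bottom, ctr [176.7 263.4] [182.1 261.9] [183.8 245.6]
S barrel end, +x edge, bottom, ctr [228.4 277.2] [233.  275.6] [235.2 259.3]
S knuckle -0.04 top [135.6 319.5] +x [127.4 351.5]
S knuckle -0.018 top [171.1 329.2] +x [162.8 361.3]
S knuckle 0.018 top [229.8 345.3] +x [221.2 377.6]
S knuckle 0.04 top [265.9 355.3] +x [257.3 387.7]
leaf plate top corners S [array([170.8, 140.1]), array([272.5, 166.1])] bottom [array([161.2, 222.2]), array([258.9, 248. ])]
px/mm D x,y,z [ 1.87 -0.22] [-0.37 -0.99] [-0.03 -1.61] S [-0.47  1.24] [1.61 0.45] [ 0.13 -1.04]
```

View pics/p5.png

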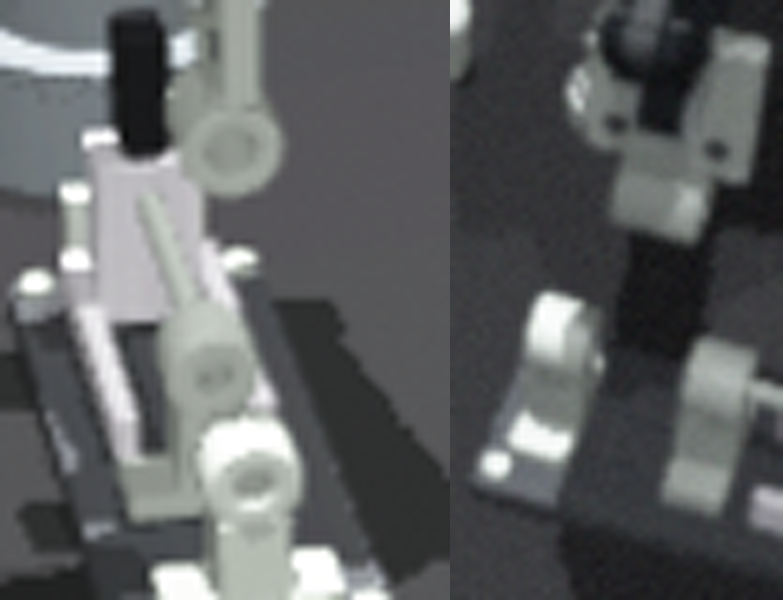

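>>> move_arm(
  moves=[0,-0.0005,0.02,0,1,0,-0.0005,0.04,0,1,0,-0.0005,0.05,0,1,0,-0.0005,0.06,0,1,0,-0.0005,0.065,0,1,0,-0.0005,0.065,0,1],
)

```text
t: 9.35
tool_pos: [0.5495, 0.1225, 0.1421]
tool_rot: [-0.0, 0.735, 0.678, -0.0]
wrist_force: [-0.9, -0.8, -2.2]
finger_gap: 0.0094
finger_force: 58.7
```

>>> move_arm(
  moves=[0,0,0.006,0,1,0,0,0.012,0,1,0,0,0.018,0,1,0,0,0.024,0,1,0,0,0.024,0,1,0,0,0.024,0,1,0,0,0.024,0,1],
)

```text
t: 10.05
tool_pos: [0.5497, 0.1225, 0.1185]
tool_rot: [0.0, 0.735, 0.678, 0.0]
wrist_force: [-0.1, 0.3, -2.7]
finger_gap: 0.0093
finger_force: 58.8
```

```bash
python3 - <<'E'
from h import *
import pickle
s=robot.read_state();print(s['tool_pos'],s['wrist_force'],s['wrist_torque'],s['finger_force'])
S=cam('scene');D=cam('side')
for n,c in zip('SD',(S,D)): pickle.dump(c,open(n+'6.pkl','wb'))
a=cv2.resize(S['color'][200:270,340:400],(400,467),interpolation=cv2.INTER_CUBIC)
b=cv2.resize(D['color'][180:250,285:345],(400,467),interpolation=cv2.INTER_CUBIC)
save('p6.png',np.hstack([b,a]))
E
```

```text
[0.54970956 0.12250174 0.1185294 ] [-0.07519677  0.26553325 -2.68913479] [ 0.00742284  0.00607753 -0.00393726] 58.82277488708496
```

View pics/p6.png

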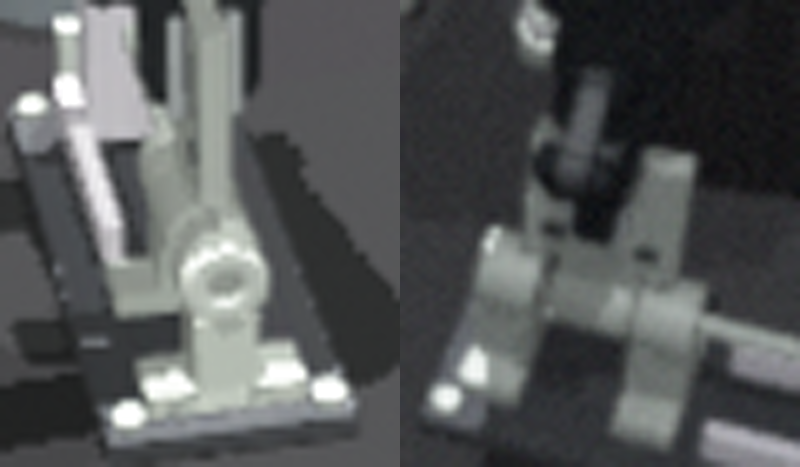

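The barrel hangs between the knuckles with no contact: side view has the near knuckle's hole at (222,280) with the barrel behind it. Scene view has the barrel at (590,305), between knuckles at (515,290) and (665,320). Handing in.

```bash
python3 -c "
from bench import robot
print(robot.sign_off())"
```

```text
the job is handed in; nothing more can be done
None
```

I drew the pin to its end stop and handed in with the short-barrelled leaf gripped and hanging free between the knuckles; by my measurements its hole is about 1 mm or less off their line, but I haven't seen a verdict.

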